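Wind the clockwork tube mixer and start it

TASK

Wind the mixer's brass key clockwise, in several partial turns, until its gauge pointer rests in the green band with the key let go (not into the red). Then pull the red stop plug straight up out of its socket so that the carousel of tubes starts to turn, and put the plug down in the steel tray. Leave everything else on the bench as it is.

Things in the scene. Friction and masses are not known exactly. Their poses are not given: they have to be found in the camera images.
- mixer: White clockwork tube mixer, a fixed housing 160 (x) x 300 (y) x 60 mm high. Origin: centre of its underside; at yaw 0 its front faces the robot (-x). On its top: the key at x +20, y +90 mm; a round gauge 62 mm across at x -42, y +45; the carousel's axis at x +15, y -60; the black socket with the stop plug at x -60, y -60.
- key (a joint): Winding of the key, rad, growing clockwise seen from above; 0 run down, stop at 5.9. The gauge's black pointer turns 0.9 times as far: green 4.25 to 5.4, red above. The spring pulls back 0.035 N m at 0, 0.24 N m at 5.9. A ratchet clicks every 0.39 rad: let go, the key springs back to the last click (up to 0.39 rad) and stays; it cannot be turned back. Needs several grasps.
- key_grip (a point): On the key's vertical axis, middle of its brass wings, 102 mm above the bench. Wings: a flat upright plate 58 mm along this frame's x, 9 mm thick along y, 28 mm high (14 mm above and below this point); z up. The frame turns with the key. Pinch it across the thickness from above; the housing's top is 42 mm below.
- plug_head (a point): Middle of the stop plug's red head, 110 mm above the bench while seated. Head: 24 mm (x) x 14 mm (y) x 32 mm high (16 mm above and below this point), z up along the plug. Free space around it for a grasp across y, with fingertips no lower than 16 mm below this point.
- plug: Loose stop plug, 40 g, 64 mm long; origin at the foot of its 10 mm steel stem, 32 mm long below the red head. It stands in a socket 18 mm deep; a sprung detent slide (steel, in the socket's front wall) grips a groove of the stem: some 7 N, at most 15 N, of straight upward pull frees it within 8 mm; 20 mm of lift clears the socket.
- carousel (a joint): Angle of the grey carousel (116 mm disc with six capped tubes, up to 88 mm above the bench), rad, counter-clockwise from above. Near 0 its orange tab (reaching 82 mm from its axis, top 88 mm above the bench) leans on the plug's stem; once the plug is out it turns by itself at about 1 rad/s, up to 4.6 rad.
- tray: Fixed open steel tray 130 (x) x 150 (y) x 22 mm high, walls and floor 4 to 5 mm thick; origin: centre of its underside. On one side of the mixer; the basket is on the other.
- basket: Cream basket 120 x 140 x 45 mm with blue tubes, fixed. Not the place for the plug. Origin: centre of its underside.
- tape: Bystander: white ring of tape 64 mm across, 18 mm high. Origin: centre of its underside.
- foam: Bystander: white foam block 60 x 80 x 22 mm with three steel pins up to 50 mm high. Origin: centre of its underside.
- jar: Bystander: small white jar with blue cap, 52 mm across, 60 mm high. Origin: centre of its underside.
- stain: Bystander: amber stain bottle, 44 mm across, 90 mm high. Origin: centre of its underside.
- slidebox: Bystander: blue slide box 80 x 50 x 30 mm. Origin: centre of its underside.
Things that resemble listed ones, but are neither listed nor needed, are in the scene too. Of the things that look like the tray, take the one that is nearest to the robot's base at the start.

How it is judged:
On the way, in this order (a step that is already met when the one before it is completed fails the run):
1. the key is wound into the green band and let go, the plug still in its socket (value of joint key between 4.25 and 5.4 rad and contact force between the fingers and key below 0.1 N and z of plug in the frame of mixer below 0.067 m and horizontal distance between plug and mixer below 0.095 m), for 0.3 s.
2. the plug is pulled out of its socket (z of plug in the frame of mixer above 0.085 m), for 0.1 s.
At the end, for the whole second after the job is handed in: The key rests between 4.25 and 5.4 rad (pointer in the green); the carousel has turned more than 1 rad; the plug lies or stands at rest in the tray, its foot within the tray's outline and below 40 mm, its head's middle at most 10 mm outside the outline; slower than 30 mm/s (value of joint key between 4.25 and 5.4 rad and value of joint carousel above 1 rad and x of plug_head in the frame of tray between -0.075 and 0.075 m and y of plug_head in the frame of tray between -0.085 and 0.085 m and x of plug in the frame of tray between -0.065 and 0.065 m and y of plug in the frame of tray between -0.075 and 0.075 m and height (world z) of plug below 0.04 m and contact force between plug and tray above 0.05 N and linear speed of plug below 0.03 m/s); the robot touches nothing.
It fails at once if a bystander is moved by more than 20 mm (distance of any of tape, foam, jar, stain, slidebox from where it was at the start of the episode above 0.02 m).
It fails at once if the key is wound far into the red (value of joint key above 5.6 rad).
It also fails if it takes over 72 s, if anything falls off the work surface, if the arm or the gripper's body presses on something with over 40 N, if the wrist force passes 120 N, or if a joint passes its speed limit or range.

ROBOT

A 7-joint arm with a two-finger parallel gripper is mounted at the origin on the work surface. World frame = base frame: x ahead of the robot, y to its left, z up, the work surface at z = 0. Lengths are in m, angles in rad, forces in N, time in s.
With the tool pointing down it reaches from about 0.425 to 0.975 m from the base axis. Payload 16.7 kg.
Tool frame: the origin (TCP) lies at the very end of the fingers, on their centre line; the grasp point (between the pads) lies 19 mm behind it (manip.grip_point_offset is the distance from the TCP to the grasp point, in m); z points along the fingers, y is the line along which they close (so a half turn about z gives the same grasp; the last joint's range is limited). The gripper opens to 85 mm and grips with 20 to 120 N. Pads are 22 mm wide; open, the fingers measure 114 mm over their backs; the gripper's body (76 mm by 85 mm) begins 54 mm behind the grasp point. The pads swing forward as they close: fully open they stand 13 mm farther back than shut.
Start: joints at [-1.458, 0.426, 0.074, 1.606, -0.034, 1.111, -0.067], TCP at [0.175, 0.652, 0.231] pointing down, gripper open.
Joint ranges: [-2.85, 2.85], [-0.5, 2.14], [-1.23, 1.37], [0.21, 2.46], [-1.02, 4.16], [0.16, 2.05], [-2.73, 2.73]. Speed limits (rad/s): [1.89, 1.89, 2.39, 2.39, 3.01, 3.01, 3.01].

INTERFACE

Orientations are given as a unit quaternion [w, x, y, z].
In Python, from rig import telemetry, imaging, manip gives the robot as it stands. The module is installed in compiled form; this text tells all that it offers.
- The arm moves only by the shell command python3 -m jog 'ROWS' [FORCE]. ROWS is JSON, a list of rows, each a list of 3 entries, a list of its own where there are three numbers: the shift along the world's x, y, z as a fraction of full scale, then the turn, a rotation vector about the world's x, y, z as a fraction of full scale, then the opening, from 0 (shut) to 1 (fully open). In form: [[[tx, ty, tz], [ax, ay, az], claw], ...]. A call has 1 to 8 rows; each row is the pose to reach, as a shift and turn from the pose commanded when the call began; what a row does not reach only later rows make up. Full scale, the value 1, is 0.1 m for a shift and pi/2 rad for a turn. A row lasts 1/8 s, in which the tool goes at most 62.5 mm and 10.7 degrees, less where a joint would pass 70% of its speed; a pose out of reach is approached as far as the arm can. A call with a number of a shift or a turn outside -1 to 1 is refused whole. A call with a gripper value outside its range is refused whole. The fingers move at their own pace and stop on an object; FORCE is the grip in N (left out, the last holds). Time passes only in rows, so rows that repeat a pose let the fingers close. It gives the time, the measured TCP pose, the force, the opening and the grip force at its end, in the units of the state.
- telemetry.get_state(): the state, without advancing time (a new reading comes with each control period).
- imaging.read_camera(name): name is "side" or "top" or "wrist"; returns a dict with "image" (420x560x3 uint8, red, green, blue), "fx", "fy", "cx", "cy" (pixels), "k1" (the pictures are not rectified: a ray, as slopes to the right and down, at radius r is drawn at 1 + k1 r^2 times it, then the intrinsics apply), "R" (3x3) and "t" (3): a world point X has camera coordinates R X + t. Camera axes: x right, y down, z forward; pixel columns grow to the right and rows downward; lengths in m; the calibration is good to about 2 mm. A picture is of the moment at which its call begins. There is no depth.
- manip.hand_in(): hands the job in; it is judged then, once.
The state is a dict: "t": time; "qpos": joint angles; "dq": joint speeds; "joint_torque": joint torques, N m; "position": TCP position; "eef_rot": TCP orientation; "contact_force": force on the tool from outside, world axes, zero at the start; "ft_torque": the same for the moment, N m; "width": opening from 0.0 (shut) to 1.0 (fully open); "grip_force": force on a finger pad.
Only numpy, scipy, OpenCV 4.12 (cv2) and the standard library are available. Lean on these libraries where they do the work, as an engineer would, in place of code of your own. Each camera call takes 0.05 s, during which the arm holds its last target. There are 200 camera calls.

## Working session

There is one attempt and no reset: what is moved stays moved. The work goes in short steps, Python scripts to look and compute and a shell command to move; the robot and the scene stay as the last step left them, time stands still between calls to the robot, and variables do not carry over. Pictures are saved under pics/ and viewed, at most 10 in all, crops included, and the job is handed in when it is done.

```bash
mkdir -p pics
cat > h.py <<'E'
import numpy as np, cv2
from rig import telemetry, imaging, manip
def K(c): return np.array([[c['fx'],0,c['cx']],[0,c['fy'],c['cy']],[0,0,1.]]), np.array([c['k1'],0,0,0.])
def snap(n,f=None):
    c=imaging.read_camera(n)
    if f: cv2.imwrite('pics/'+f,c['image'][:,:,::-1])
    return c
def ray(c,uv):
    k,d=K(c); p=cv2.undistortPoints(np.array([[uv]],float),k,d)[0,0]
    R=np.array(c['R']); t=np.array(c['t'])
    return -R.T@t, R.T@np.array([p[0],p[1],1])
def onz(c,uv,z):
    o,d=ray(c,uv); return o+d*(z-o[2])/d[2]
def proj(c,X):
    k,d=K(c); return cv2.projectPoints(np.array([X],float),cv2.Rodrigues(np.array(c['R']))[0],np.array(c['t'],float),k,d)[0][0,0]
E
python3 - <<'E'
from h import *
import pickle
cs={n:snap(n) for n in ('top','side','wrist')}
pickle.dump(cs,open('c0.pkl','wb'))
cv2.imwrite('pics/top0.png',cv2.resize(cs['top']['image'][:,:,::-1],(800,600)))
cv2.imwrite('pics/side0.png',cv2.resize(cs['side']['image'][:,:,::-1],(800,600)))
s=telemetry.get_state(); print(s)
for n,c in cs.items(): print(n,-np.array(c['R']).T@c['t'])
E
```

```text
{'t': 0.15, 'qpos': array([-1.45751119,  0.42659897,  0.07387611,  1.60642891, -0.03412379,
        1.11082029, -0.06705978]), 'dq': array([ 0.00114984, -0.00241166, -0.00106385, -0.00120696, -0.0005213 ,
       -0.00081243,  0.00130226]), 'joint_torque': array([ 5.54345112e-03, -9.50311947e+01,  3.76417682e+00, -4.63766742e+01,
        1.94437156e-02,  7.69600854e-03, -1.17486616e-04]), 'position': array([0.17529106, 0.65152252, 0.23077869]), 'eef_rot': array([-3.98054434e-05,  1.31024499e-01,  9.91379006e-01, -4.96352303e-04]), 'contact_force': array([ 0.29302629, -0.11128988, -0.39463636]), 'ft_torque': array([-0.01470059,  0.0138071 , -0.02064338]), 'grip_force': 0.0, 'width': 1.0016810780817798}
top [ 0.38757398 -0.10305218  1.24434569]
side [ 0.24055116 -0.99068529  0.73011691]
wrist [0.10424656 0.67174352 0.3738878 ]
```

View pics/top0.png

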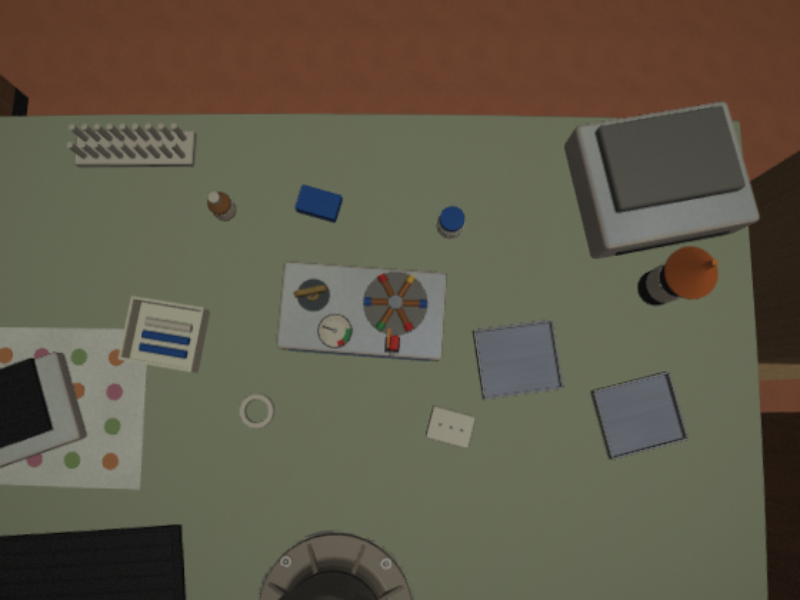

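View pics/side0.png

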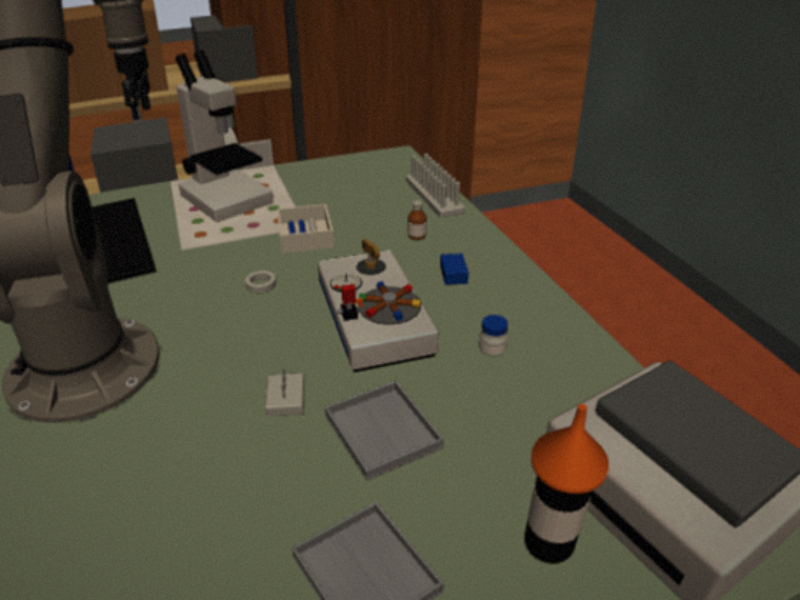

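The top view (800 px scale) shows the mixer with its key at (312,293), gauge (335,331), carousel (396,302) and plug (392,343). The trays are at (517,360) and (640,415), with the basket on the left.

Run:
```python
from h import *
import pickle
cs=pickle.load(open('c0.pkl','rb')); c=cs['top']; S=1.4286
for n,uv,z in [('tl',(286,263),.06),('tr',(446,270),.06),('br',(440,359),.06),('bl',(279,349),.06),('gauge',(335,331),.062),('car',(396,302),.075),('keyhub',(312,295),.07),('plug',(392.5,343),.126),('key',(311,292),.116),('tray1',(517,360),.01),('tray2',(640,415),.01),('foam',(451,427),.02),('jar',(452,218),.06)]:
    P=onz(c,np.array(uv)/S,z); print(n,P.round(3),np.hypot(*P[:2]).round(3))
# tray contour
im=c['image']; hsv=cv2.cvtColor(im,cv2.COLOR_RGB2HSV)
m=((hsv[...,0]>100)&(hsv[...,0]<130)&(hsv[...,1]>30)&(hsv[...,1]<110)&(hsv[...,2]>80)).astype(np.uint8)
m=cv2.morphologyEx(m,cv2.MORPH_CLOSE,np.ones((5,5)))
for q in cv2.findContours(m,0,2)[0]:
    if cv2.contourArea(q)>800:
        b=cv2.minAreaRect(q); print('blob',np.array(b[0])*S,np.array(b[1])*S,b[2],[onz(c,p,.015)[:2].round(3) for p in cv2.boxPoints(b)])
crop=im[170:260,190:320][:,:,::-1]; crop2=cs['side']['image'][160:265,210:315][:,:,::-1]
a=cv2.resize(crop,(800,554),interpolation=cv2.INTER_CUBIC); cv2.imwrite('pics/crop0.png',a)
```

```text
tl [0.627 0.099 0.06 ] 0.635
tr [ 0.617 -0.194  0.06 ] 0.647
br [ 0.455 -0.184  0.06 ] 0.491
bl [0.469 0.106 0.06 ] 0.481
gauge [0.503 0.005 0.062] 0.503
car [ 0.555 -0.104  0.075] 0.565
keyhub [0.567 0.048 0.07 ] 0.569
plug [ 0.477 -0.099  0.126] 0.487
key [0.565 0.044 0.116] 0.567
tray1 [ 0.457 -0.331  0.01 ] 0.565
tray2 [ 0.357 -0.56   0.01 ] 0.665
foam [ 0.333 -0.207  0.02 ] 0.392
jar [ 0.715 -0.206  0.06 ] 0.744
```

View pics/crop0.png

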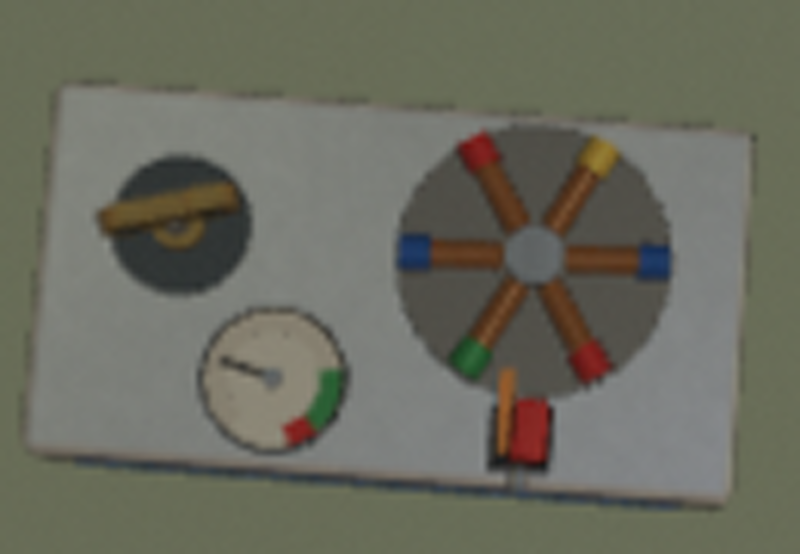

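Crop (6.15x): the key wings run (100,215)-(238,190). The pointer is at upper left, with green on the right, from (330,372) to (318,425). I'll refine key, plug and tray from two views next.

```bash
cat >> h.py <<'E'
def tri(c1,u1,c2,u2):
    o1,d1=ray(c1,u1);o2,d2=ray(c2,u2)
    s=np.linalg.lstsq(np.c_[d1,-d2],o2-o1,rcond=None)[0]
    a=o1+s[0]*d1;b=o2+s[1]*d2
    return (a+b)/2,np.linalg.norm(a-b)
def blob(im,lo,hi,box,f=cv2.COLOR_RGB2HSV):
    h=cv2.cvtColor(im,f); m=cv2.inRange(h,np.array(lo),np.array(hi)); x0,y0,x1,y1=box
    k=np.zeros_like(m);k[y0:y1,x0:x1]=m[y0:y1,x0:x1]
    n,l,st,ce=cv2.connectedComponentsWithStats(k); i=1+np.argmax(st[1:,4]); return ce[i],st[i],l==i
E
python3 - <<'E'
from h import *
import pickle
cs=pickle.load(open('c0.pkl','rb')); T,S=cs['top'],cs['side']
# plug: red, top crop (260-290,230-255); side around (349,295)/1.4286=(244,207)
for nm,c,box in (('top',T,(268,232,284,250)),('side',S,(232,195,255,222))):
    ce,st,m=blob(c['image'],(0,150,70),(6,255,255),box); print('plug',nm,ce,st)
    p=proj(c,[.4796,-.1006,.11]); print('  pred',p, proj(c,[.4796,-.1006,.126]))
for nm,c,box in (('top',T,(203,195,232,212)),('side',S,(248,165,272,192))):
    ce,st,m=blob(c['image'],(10,90,50),(30,255,255),box); ys,xs=np.nonzero(m); r=cv2.minAreaRect(np.c_[xs,ys].astype(np.float32)); print('key',nm,ce,st,r)
    print('  pred',proj(c,[.5656,.046,.102]))
s=telemetry.get_state(); from scipy.spatial.transform import Rotation as R
q=s['eef_rot']; M=R.from_quat([q[1],q[2],q[3],q[0]]).as_matrix(); print(M.round(3))
# tray corners (800px scale rim)
for uv in [(473,333),(550,321),(562,386),(484,398)]: print(onz(T,np.array(uv)/1.4286,.022).round(3))
# wing ends & pointer, crop coordinates
f=lambda u,z:onz(T,np.array(u)/6.154+[190,170],z)
a,b=f((102,212),.116),f((237,187),.116); print('wing',a,b,(a+b)/2,np.arctan2(*(b-a)[1::-1]))
g=f((273,378),.064)
for n,u in (('ptr',(222,360)),('g0',(332,370)),('g1',(314,424)),('r1',(290,440))):
    d=f(u,.064)-g; print(n,np.degrees(np.arctan2(d[1],d[0])).round(1))
E
```

```text
plug top [275.5862069  239.63793103] [273 235   6  10  58]
  pred [275.59262344 239.71950304] [275.58470933 239.18509928]
plug side [243.96808511 205.11702128] [239 199  11  14  94]
  pred [243.72262097 204.98606509] [243.43538827 199.63658996]
key top [217.51181102 204.1023622 ] [206 200  23  11 127] ((217.564697265625, 205.54116821289062), (9.328010559082031, 22.34383773803711), 77.47119140625)
  pred [217.56499176 205.00888148]
key side [259.31034483 176.72413793] [253 167  13  21 145] ((259.75, 176.74998474121094), (20.98442268371582, 11.374735832214355), 78.69007110595703)
  pred [258.09593589 174.09107687]
[[-0.966  0.26  -0.   ]
 [ 0.26   0.966 -0.001]
 [-0.    -0.001 -1.   ]]
[ 0.506 -0.248  0.022]
[ 0.53  -0.392  0.022]
[ 0.41  -0.412  0.022]
[ 0.386 -0.267  0.022]
wing [0.56451478 0.07156657 0.116     ] [0.57532765 0.01729319 0.116     ] [0.56992121 0.04442988 0.116     ] -1.3741414729962973
ptr 71.3
g0 -81.5
g1 -137.3
r1 -163.4
```

```bash
for i in 1; do
python3 -m jog '[[[0.65,-1,0],[0,0,0],1],[[0.65,-1,0],[0,0,0],1],[[0.65,-1,0],[0,0,0],1]]' >/dev/null
python3 -m jog '[[[0.65,-1,0],[0,0,0],1],[[0.65,-1,0],[0,0,0],1],[[0.65,-1,0],[0,0,0],1]]' >/dev/null
python3 -m jog '[[[0.65,-1,0],[0,0,0],1],[[0.65,-1,0],[0,0,0],1],[[0.65,-1,0],[0,0,0],1]]' >/dev/null
python3 -m jog '[[[0.65,-1,0],[0,0,0],1],[[0.65,-1,0],[0,0,0],1],[[0.65,-1,0],[0,0,0],1]]' >/dev/null
python3 -m jog '[[[0.65,-1,0],[0,0,0],1],[[0.65,-1,0],[0,0,0],1],[[0.65,-1,0],[0,0,0],1]]' >/dev/null
python3 -m jog '[[[0.65,-1,0],[0,0,0],1],[[0.65,-1,0],[0,0,0],1],[[0.65,-1,0],[0,0,0],1],[[0.65,-1,0],[0,0,0],1]]'
done
cat >> h.py <<'E'
def st():
    from scipy.spatial.transform import Rotation as R
    s=telemetry.get_state();q=s['eef_rot'];M=R.from_quat([q[1],q[2],q[3],q[0]]).as_matrix()
    print('t',s['t'],'q',s['qpos'].round(2),'p',s['position'].round(4),'yaw_x',np.degrees(np.arctan2(M[1,0],M[0,0])).round(1),'zax',M[:,2].round(3),'F',s['contact_force'].round(1),'Tz',s['ft_torque'].round(2),'w',round(s['width'],3),'g',s['grip_force'])
E
python3 -c "from h import *;st()"
```

```text
t: 2.52
position: [0.5651, 0.0539, 0.2309]
eef_rot: [-0.0, 0.13, 0.991, 0.0]
contact_force: [-0.4, 0.1, -0.4]
width: 0.995
grip_force: 0.0
t 2.525 q [-0.59  0.27  0.46  1.87 -0.14  1.03  1.24] p [0.5651 0.0539 0.2309] yaw_x 165.0 zax [-0.001  0.    -1.   ] F [-0.4  0.1 -0.4] Tz [ 0.06 -0.   -0.  ] w 0.995 g 0.0
```

```bash
python3 -m jog '[[[0.01,-0.08,-0.6],[0,0,-0.12],1],[[0.01,-0.08,-0.6],[0,0,-0.24],1],[[0.01,-0.08,-0.6],[0,0,-0.36],1],[[0.01,-0.08,-0.6],[0,0,-0.48],1],[[0.01,-0.08,-0.6],[0,0,-0.6],1],[[0.01,-0.08,-0.6],[0,0,-0.707],1],[[0.01,-0.08,-0.6],[0,0,-0.707],1],[[0.01,-0.08,-0.6],[0,0,-0.707],1]]'
python3 - <<'E'
from h import *
st(); c=snap('wrist','w1.png'); print(proj(c,[.566,.046,.116]), proj(c,[.566,.046,.062]))
E
```

```text
t: 3.52
position: [0.5661, 0.0452, 0.1712]
eef_rot: [-0.0, 0.632, 0.775, 0.0]
contact_force: [0.6, -1.4, 0.1]
width: 1.001
grip_force: 0.0
t 3.525 q [-0.74  0.38  0.68  1.94 -0.3   0.93  0.3 ] p [0.5661 0.0452 0.1712] yaw_x 101.7 zax [-0.  0. -1.] F [ 0.6 -1.4  0.1] Tz [0.01 0.02 0.03] w 1.001 g 0.0
[283.69954302 225.27873632] [283.98628887 202.50484892]
```

View pics/w1.png

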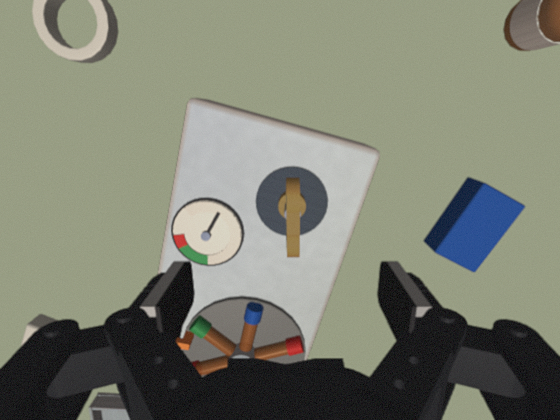

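The wrist view has the key plate upright at column 292, with the hub at (292,202) and the fingers' middle near 285. So the key sits a few mm to the right, and I'll work out how far.

Run:
```python
from h import *
c=snap('wrist'); im=c['image']
ce,s,m=blob(im,(10,90,60),(25,255,255),(270,165,315,265)); ys,xs=np.nonzero(m);r=cv2.minAreaRect(np.c_[xs,ys].astype(np.float32));print(ce,s,r)
print('hubcyl',onz(c,(292,202),.066).round(4)); print('top of wing ctr',onz(c,(292.7,218),.116).round(4))
h=cv2.cvtColor(im,cv2.COLOR_RGB2HSV)
disc=cv2.inRange(im,(40,45,50),(85,95,105)); k=np.zeros_like(disc);k[160:245,250:335]=disc[160:245,250:335]
ys,xs=np.nonzero(k);print('disc',cv2.minEnclosingCircle(np.c_[xs,ys].astype(np.float32)),xs.mean(),ys.mean())
for u,z in (((194,98),.06),((379,151),.06),((207,231),.063)): print(onz(c,u,z).round(4))
yc,xc=-0.04,(0.542,-0.043)
f=lambda x,y,z:(xc[0]+np.cos(yc)*x-np.sin(yc)*y,xc[1]+np.sin(yc)*x+np.cos(yc)*y,z)
print(f(-.08,.15,.06),f(.08,.15,.06),f(-.042,.045,.06),f(.02,.09,.06))
```

```text
[292.27668309 212.83333333] [ 279  177   27   79 1218] ((292.0, 216.0), (78.0, 26.0), 90.0)
hubcyl [0.5722 0.0485 0.066 ]
top of wing ctr [0.5709 0.0518 0.116 ]
disc ((291.3165283203125, 200.67063903808594), 35.090606689453125) 291.0045214770158 197.84174830444613
[0.4823 0.1127 0.06  ]
[0.6321 0.1023 0.06  ]
[0.5068 0.0079 0.063 ]
(np.float64(0.4680623915951169), np.float64(0.11007916273407742), 0.06) (np.float64(0.6279344086608734), np.float64(0.10368086926421596), 0.06) (np.float64(0.5018331155586375), np.float64(0.003643556835582644), 0.06) (np.float64(0.5655830422100168), np.float64(0.04612822291575532), 0.06)
```

```bash
python3 -m jog '[[[0.03,0.01,-0.35],[0,0,0],1],[[0.03,0.01,-0.35],[0,0,0],1],[[0.03,0.01,-0.35],[0,0,0],1]]'
python3 - <<'E'
from h import *
st(); c=snap('wrist','w2.png'); p=telemetry.get_state()['position']; print('tcp px',proj(c,p),proj(c,p+[0,0,.013]))
ce,s,m=blob(c['image'],(10,90,60),(25,255,255),(250,165,335,300)); print(ce,s); print('wing ctr',onz(c,(s[0]+s[2]/2,s[1]+s[3]/2),.116).round(4))
E
```

```text
t: 4.0
position: [0.5696, 0.0445, 0.1371]
eef_rot: [0.0, 0.634, 0.773, 0.0]
contact_force: [0.0, 0.0, -0.3]
width: 0.996
grip_force: 0.0
t 4.0 q [-0.71  0.43  0.66  1.96 -0.34  0.86  0.33] p [0.5696 0.0445 0.1371] yaw_x 101.3 zax [ 0. -0. -1.] F [ 0.   0.  -0.3] Tz [-0.04  0.   -0.01] w 0.996 g 0.0
tcp px [283.65075407 265.49708044] [283.53233494 278.78496575]
[288.00477042 228.93619559] [ 273  187   31   93 1677]
wing ctr [0.5707 0.0535 0.116 ]
```

View pics/w2.png

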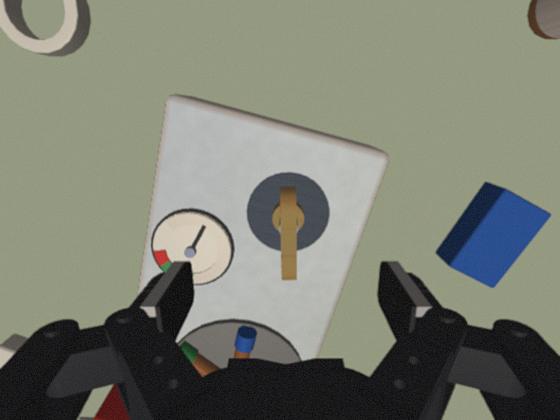

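The plate is at column ~289 against the finger middle at ~285, about 2 mm off. I'll correct this, descend and close.

```bash
python3 -m jog '[[[0.01,0.03,-0.52],[0,0,0],1],[[0.01,0.03,-0.52],[0,0,0],1],[[0.01,0.03,-0.52],[0,0,0],0.5],[[0.01,0.03,-0.52],[0,0,0],0],[[0.01,0.03,-0.52],[0,0,0],0],[[0.01,0.03,-0.52],[0,0,0],0],[[0.01,0.03,-0.52],[0,0,0],0],[[0.01,0.03,-0.52],[0,0,0],0]]' 40; python3 -c "from h import *;st()"
```

```text
t: 5.05
position: [0.5707, 0.0479, 0.0849]
eef_rot: [0.0, 0.634, 0.773, 0.0]
contact_force: [-1.1, 0.7, 8.1]
width: 0.11
grip_force: 39.1
t 5.05 q [-0.67  0.51  0.61  1.99 -0.41  0.77  0.38] p [0.5707 0.0479 0.0849] yaw_x 101.3 zax [ 0.001  0.    -1.   ] F [-1.1  0.7  8.1] Tz [0.15 0.35 0.07] w 0.11 g 39.080262780189514
```

```bash
python3 -m jog '[[[0,0,0],[0,0,-0.1],0],[[0,0,0],[0,0,-0.2],0],[[0,0,0],[0,0,-0.3],0],[[0,0,0],[0,0,-0.4],0],[[0,0,0],[0,0,-0.5],0],[[0,0,0],[0,0,-0.6],0],[[0,0,0],[0,0,-0.7],0],[[0,0,0],[0,0,-0.7],0]]'; python3 -c "from h import *;st()"
```

```text
t: 6.05
position: [0.5711, 0.0477, 0.0849]
eef_rot: [0.0, 0.945, 0.327, 0.001]
contact_force: [0.2, -0.5, 8.1]
width: 0.111
grip_force: 40.4
t 6.05 q [-0.86  0.61  0.89  2.   -0.65  0.84 -0.51] p [0.5711 0.0477 0.0849] yaw_x 38.2 zax [ 0.001 -0.    -1.   ] F [ 0.2 -0.5  8.1] Tz [-0.17 -0.09  0.1 ] w 0.111 g 40.401563007942514
```

```bash
python3 -m jog '[[[0,0,0],[0,0,-0.1],0],[[0,0,0],[0,0,-0.2],0],[[0,0,0],[0,0,-0.3],0],[[0,0,0],[0,0,-0.4],0],[[0,0,0],[0,0,-0.5],0],[[0,0,0],[0,0,-0.6],0],[[0,0,0],[0,0,-0.7],0],[[0,0,0],[0,0,-0.7],0]]'; python3 -c "from h import *;st()"
```

```text
t: 7.05
position: [0.5712, 0.0472, 0.0849]
eef_rot: [0.001, 0.977, -0.215, 0.001]
contact_force: [1.4, -2.4, 8.7]
width: 0.109
grip_force: 41.2
t 7.05 q [-0.99  0.78  1.15  2.   -0.89  0.98 -1.39] p [0.5712 0.0472 0.0849] yaw_x -24.8 zax [ 0.002 -0.001 -1.   ] F [ 1.4 -2.4  8.7] Tz [-0.59 -0.24  0.13] w 0.109 g 41.20105659514593
```

```bash
python3 -m jog '[[[0,0,0],[0,0,0],1],[[0,0,0],[0,0,0],1],[[0,0,0],[0,0,0],1],[[0,0,0.52],[0,0,0],1],[[0,0,0.52],[0,0,0],1],[[0,0,0.52],[0,0,0],1]]'>/dev/null
python3 -m jog '[[[0,0,0],[0,0,0.12],1],[[0,0,0],[0,0,0.24],1],[[0,0,0],[0,0,0.36],1],[[0,0,0],[0,0,0.48],1],[[0,0,0],[0,0,0.6],1],[[0,0,0],[0,0,0.72],1],[[0,0,0],[0,0,0.84],1],[[0,0,0],[0,0,0.95],1]]'>/dev/null
python3 -m jog '[[[0,0,0],[0,0,0.12],1],[[0,0,0],[0,0,0.24],1],[[0,0,0],[0,0,0.36],1],[[0,0,0],[0,0,0.48],1],[[0,0,0],[0,0,0.6],1],[[0,0,0],[0,0,0.72],1],[[0,0,0],[0,0,0.84],1],[[0,0,0],[0,0,0.95],1]]'>/dev/null
python3 -m jog '[[[0,0,0],[0,0,0.1],1],[[0,0,0],[0,0,0.1],1],[[0,0,0],[0,0,0.1],1]]'
python3 -c "from h import *;st();c=snap('wrist','w3.png')
import pickle;pickle.dump(c,open('w3.pkl','wb'))"
```

```text
t: 10.18
position: [0.5701, 0.0477, 0.1359]
eef_rot: [-0.0, 0.216, 0.976, -0.0]
contact_force: [0.3, 0.5, -0.6]
width: 0.996
grip_force: 0.0
t 10.175 q [-0.55  0.39  0.44  1.95 -0.22  0.85  1.15] p [0.5701 0.0477 0.1359] yaw_x 155.1 zax [-0.001 -0.    -1.   ] F [ 0.3  0.5 -0.6] Tz [-0.06  0.02  0.02] w 0.996 g 0.0
```

View pics/w3.png

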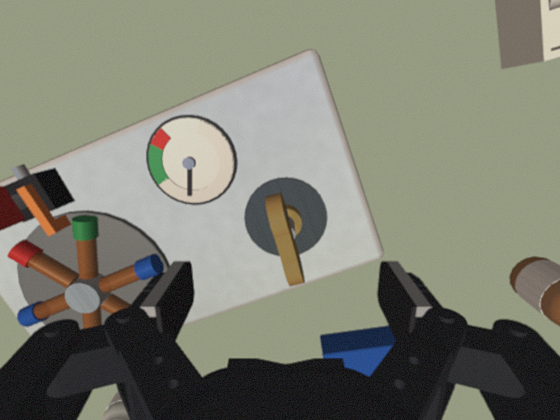

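Image: wing plate runs from (275,196) to (296,280), sprung back ~14°. The pointer points straight down from (189,162), about 45° short of green. The plate is also slightly off-centre.

Run:
```python
from h import *
import pickle; c=pickle.load(open('w3.pkl','rb')); im=c['image']
ce,s,m=blob(im,(10,90,110),(25,255,255),(255,180,315,300)); ys,xs=np.nonzero(m)
P=np.array([onz(c,(x,y),.116)[:2] for x,y in zip(xs,ys)]); r=cv2.minAreaRect((P*1000).astype(np.float32)); print(s,r)
a,b=onz(c,(274.5,195),.116),onz(c,(296,284),.116); d=b-a; print(a,b,(a+b)/2,np.degrees(np.arctan2(d[1],d[0])),np.linalg.norm(d))
g=onz(c,(189,162),.064)
for n,u in (('ptr',(189.5,195)),('g0',(165,187)),('g1',(150,150)),('r1',(163,129))):
    d=onz(c,u,.064)-g; print(n,np.degrees(np.arctan2(d[1],d[0])).round(1))
print(proj(c,[.571,.047,.066]))
```

```text
[ 266  197   38   89 1395] ((568.0502319335938, 48.68592834472656), (9.56963062286377, 53.3203239440918), 79.61931610107422)
[0.54074165 0.05609568 0.116     ] [0.59456285 0.04433747 0.116     ] [0.56765225 0.05021658 0.116     ] -12.323674897964045 0.05509063524000201
ptr -29.1
g0 -71.3
g1 -132.5
r1 -170.0
[283.57394687 219.16115909]
```

```bash
python3 -m jog '[[[0,0,0],[0,0,0.1],1],[[0,0,0],[0,0,0.145],1],[[0,0,-0.51],[0,0,0.145],1],[[0,0,-0.51],[0,0,0.145],1],[[0,0,-0.51],[0,0,0.145],0],[[0,0,-0.51],[0,0,0.145],0],[[0,0,-0.51],[0,0,0.145],0],[[0,0,-0.51],[0,0,0.145],0]]' 40
python3 -m jog '[[[0,0,0],[0,0,0],0],[[0,0,0],[0,0,0],0]]' >/dev/null;python3 -c "from h import *;st()"
```

```text
t: 11.22
position: [0.5706, 0.0479, 0.0859]
eef_rot: [0.0, 0.101, 0.995, 0.0]
contact_force: [-0.9, -0.9, 0.7]
width: 0.145
grip_force: 1.8
t 11.475 q [-0.48  0.46  0.36  1.98 -0.23  0.75  1.39] p [0.5706 0.0475 0.0859] yaw_x 168.3 zax [ 0.001 -0.    -1.   ] F [-2.3 -0.9  8.7] Tz [-0.34  0.53  0.03] w 0.11 g 39.08545786560353
```

```bash
python3 -m jog '[[[0,0,0],[0,0,-0.1],0],[[0,0,0],[0,0,-0.2],0],[[0,0,0],[0,0,-0.3],0],[[0,0,0],[0,0,-0.4],0],[[0,0,0],[0,0,-0.5],0],[[0,0,0],[0,0,-0.6],0],[[0,0,0],[0,0,-0.7],0],[[0,0,0],[0,0,-0.7],0]]' >/dev/null
python3 -m jog '[[[0,0,0],[0,0,-0.1],0],[[0,0,0],[0,0,-0.2],0],[[0,0,0],[0,0,-0.3],0],[[0,0,0],[0,0,-0.35],0],[[0,0,0],[0,0,-0.35],0]]'
python3 -c "from h import *;st()"
python3 -m jog '[[[0,0,0],[0,0,0],1],[[0,0,0],[0,0,0],1],[[0,0,0],[0,0,0],1],[[0,0,0.6],[0,0,0],1],[[0,0,0.6],[0,0,0],1],[[0,0,0.6],[0,0,0],1]]'
python3 -c "from h import *;st();c=snap('wrist','w4.png')
import pickle;pickle.dump(c,open('w4.pkl','wb'))"
```

```text
t: 13.1
position: [0.5708, 0.0476, 0.0859]
eef_rot: [0.0, 0.8, 0.6, 0.0]
contact_force: [-1.6, -1.0, 8.4]
width: 0.109
grip_force: 43.9
t 13.1 q [-0.79  0.57  0.79  1.99 -0.56  0.81  0.03] p [0.5708 0.0476 0.0859] yaw_x 73.8 zax [ 0.001 -0.    -1.   ] F [-1.6 -1.   8.4] Tz [-0.37  0.27  0.2 ] w 0.109 g 43.854152608602135
t: 13.85
position: [0.5703, 0.0481, 0.1453]
eef_rot: [-0.0, 0.799, 0.601, 0.0]
contact_force: [-1.0, -0.1, -0.1]
width: 0.998
grip_force: 0.0
t 13.85 q [-0.86  0.49  0.87  1.96 -0.47  0.91 -0.03] p [0.5703 0.0481 0.1453] yaw_x 73.9 zax [ 0.     0.001 -1.   ] F [-1.  -0.1 -0.1] Tz [0.04 0.05 0.  ] w 0.998 g 0.0
```

View pics/w4.png

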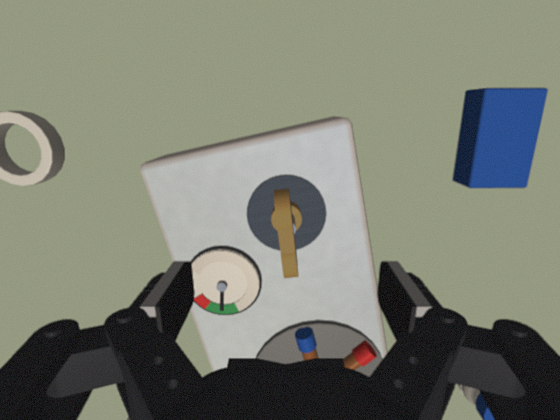

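The pointer at (222,309) sits inside the green band, which spans (243,300)-(208,308). Next is the plug.

```bash
python3 -m jog '[[[0,0,0.3],[0,0,0.11],1],[[-0.1,-0.2,0.3],[0,0,0.23],1],[[-0.2,-0.4,0.3],[0,0,0.35],1],[[-0.4,-0.6,0.3],[0,0,0.47],1],[[-0.43,-0.73,0.3],[0,0,0.59],1],[[-0.43,-0.73,0.3],[0,0,0.71],1],[[-0.43,-0.73,0.3],[0,0,0.83],1],[[-0.43,-0.73,0.3],[0,0,0.93],1]]' >/dev/null
python3 -m jog '[[[-0.43,-0.73,0],[0,0,0.11],0.7],[[-0.43,-0.73,0],[0,0,0.223],0.7],[[-0.43,-0.73,0],[0,0,0.223],0.7],[[-0.43,-0.73,0],[0,0,0.223],0.7]]'
python3 - <<'E'
from h import *
st();c=snap('wrist','w5.png'); p=telemetry.get_state()['position']
print(proj(c,[.485,-.099,.126]),proj(c,[.4796,-.1006,.126]),proj(c,p))
ce,s,m=blob(c['image'],(0,150,60),(6,255,255),(220,150,360,330)); print(ce,s,onz(c,ce,.126))
E
```

```text
t: 15.4
position: [0.4845, -0.0976, 0.1749]
eef_rot: [-0.0, 0.022, 1.0, 0.0]
contact_force: [-0.5, -0.1, -0.2]
width: 0.696
grip_force: 0.0
t 15.4 q [-0.42  0.22  0.57  2.09 -0.15  0.88  1.75] p [ 0.4845 -0.0976  0.1749] yaw_x 177.5 zax [-0.001  0.    -1.   ] F [-0.5 -0.1 -0.2] Tz [ 0.03 -0.    0.03] w 0.696 g 0.0
[282.18282291 228.51380138] [279.31090475 220.78739483] [284.39302498 262.99440687]
[280.41685393 218.77078652] [270 196  23  45 890] [ 0.47825629 -0.09982104  0.126     ]
```

View pics/w5.png

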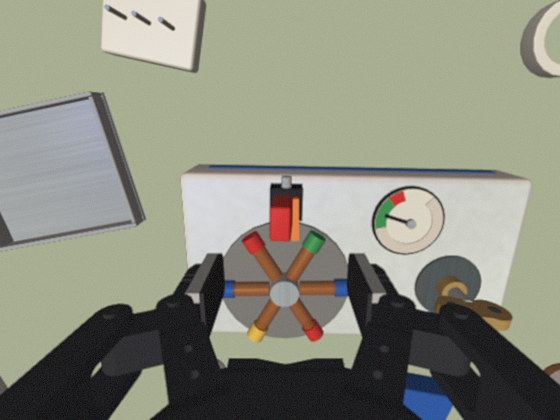

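Bright top of plug head centred at (280,223), i.e. about (0.482,-0.100). I'll descend and grip.

```bash
python3 -m jog '[[[-0.015,-0.022,-0.3],[0,0,0],0.7],[[-0.015,-0.022,-0.6],[0,0,0],0.7],[[-0.015,-0.022,-0.77],[0,0,0],0.7],[[-0.015,-0.022,-0.77],[0,0,0],0.3],[[-0.015,-0.022,-0.77],[0,0,0],0],[[-0.015,-0.022,-0.77],[0,0,0],0],[[-0.015,-0.022,-0.77],[0,0,0],0],[[-0.015,-0.022,-0.77],[0,0,0],0]]' 40; python3 -c "from h import *;st()"
```

```text
t: 16.45
position: [0.4836, -0.0996, 0.0992]
eef_rot: [0.001, 0.02, 1.0, 0.001]
contact_force: [0.3, 5.0, 0.1]
width: 0.158
grip_force: 38.7
t 16.45 q [-0.36  0.34  0.52  2.15 -0.26  0.71  1.86] p [ 0.4836 -0.0996  0.0992] yaw_x 177.7 zax [ 0.002  0.001 -1.   ] F [0.3 5.  0.1] Tz [ 1.23 -0.19 -0.  ] w 0.158 g 38.74154269695282
```

```bash
python3 -m jog '[[[0,0.015,0],[0,0,0],0],[[0,0.015,0],[0,0,0],0]]' 60; python3 -m jog '[[[0,0,0.03],[0,0,0],0],[[0,0,0.06],[0,0,0],0],[[0,0,0.09],[0,0,0],0],[[0,0,0.13],[0,0,0],0],[[0,0,0.2],[0,0,0],0],[[0,0,0.3],[0,0,0],0],[[0,0,0.5],[0,0,0],0],[[0,0,0.6],[0,0,0],0]]'
python3 -c "from h import *;st();c=snap('side')
cv2.imwrite('pics/s6.png',cv2.resize(c['image'][140:330,150:350,::-1],(632,600)))"
```

```text
t: 16.7
position: [0.4835, -0.099, 0.099]
eef_rot: [0.001, 0.021, 1.0, -0.0]
contact_force: [0.7, -0.2, 7.8]
width: 0.152
grip_force: 63.2
t: 17.7
position: [0.4833, -0.0989, 0.1596]
eef_rot: [0.001, 0.021, 1.0, 0.0]
contact_force: [0.7, -1.7, -0.1]
width: 0.146
grip_force: 62.0
t 17.7 q [-0.42  0.24  0.57  2.1  -0.17  0.84  1.78] p [ 0.4833 -0.0989  0.1596] yaw_x 177.6 zax [ 0.001  0.    -1.   ] F [ 0.7 -1.7 -0.1] Tz [-0.05 -0.03 -0.05] w 0.146 g 62.04202651977539
```

View pics/s6.png

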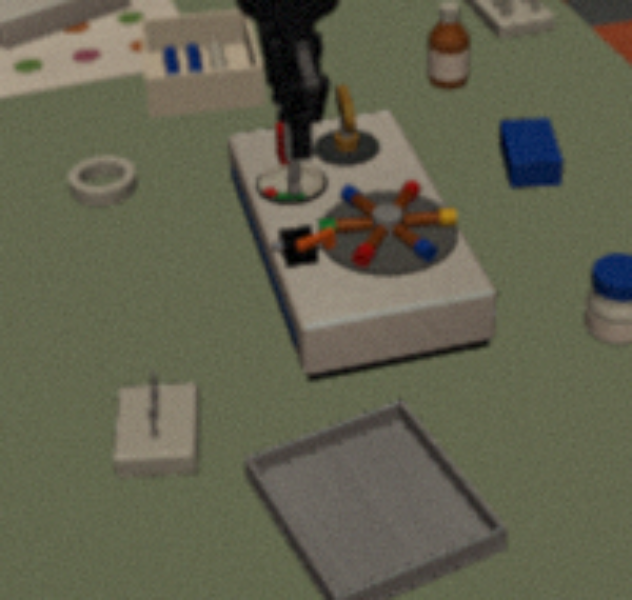

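The plug is out and held, the carousel is starting to turn, and the tray is clear. Carry it over.

```bash
python3 -m jog '[[[-0.08,-0.4,0],[0,0,0],0],[[-0.08,-0.77,0],[0,0,0],0],[[-0.08,-0.77,0],[0,0,0],0]]' >/dev/null
python3 -m jog '[[[-0.08,-0.4,0],[0,0,0],0],[[-0.08,-0.77,0],[0,0,0],0],[[-0.08,-0.77,0],[0,0,0],0]]' >/dev/null
python3 -m jog '[[[-0.08,-0.4,0],[0,0,0],0],[[-0.08,-0.77,0],[0,0,0],0],[[-0.08,-0.77,0],[0,0,0],0]]' >/dev/null
python3 -m jog '[[[0,0,-0.3],[0,0,0],0],[[0,0,-0.6],[0,0,0],0],[[0,0,-0.9],[0,0,0],0],[[0,0,-0.9],[0,0,0],0]]'
python3 -m jog '[[[0,0,-0.1],[0,0,0],0],[[0,0,-0.18],[0,0,0],0],[[0,0,-0.23],[0,0,0],0],[[0,0,-0.26],[0,0,0],0],[[0,0,-0.26],[0,0,0],0]]'
```

```text
t: 19.38
position: [0.4582, -0.3277, 0.0666]
eef_rot: [-0.002, 0.02, 1.0, 0.001]
contact_force: [1.0, -0.3, 0.5]
width: 0.149
grip_force: 62.1
t: 20.0
position: [0.4588, -0.33, 0.0422]
eef_rot: [-0.0, 0.021, 1.0, -0.0]
contact_force: [-0.2, 0.9, -1.2]
width: 0.153
grip_force: 62.1
```

```bash
python3 -m jog '[[[0,0,-0.015],[0,0,0],0],[[0,0,-0.015],[0,0,0],0]]'
python3 -m jog '[[[0,0,0],[0,0,0],0.2],[[0,0,0],[0,0,0],0.35],[[0,0,0],[0,0,0],0.7],[[0,0,0],[0,0,0],0.9],[[0,0,0.4],[0,0,0],0.9],[[0,0,0.9],[0,0,0],0.9],[[0,0,1],[0,0,0],0.9],[[0,0,1],[0,0,0],0.9]]'
python3 -m jog '[[[0,0.5,0.5],[0,0,0],0.9],[[0,0.9,0.5],[0,0,0],0.9],[[0,0.9,0.5],[0,0,0],0.9],[[0,0.9,0.5],[0,0,0],0.9],[[0,0.9,0.5],[0,0,0],0.9],[[0,0.9,0.5],[0,0,0],0.9],[[0,0.9,0.5],[0,0,0],0.9],[[0,0.9,0.5],[0,0,0],0.9]]'
for i in 1 2; do python3 -m jog '[[[0,0,0],[0,0,0],0.9],[[0,0,0],[0,0,0],0.9],[[0,0,0],[0,0,0],0.9],[[0,0,0],[0,0,0],0.9],[[0,0,0],[0,0,0],0.9],[[0,0,0],[0,0,0],0.9],[[0,0,0],[0,0,0],0.9],[[0,0,0],[0,0,0],0.9]]' >/dev/null; done
python3 -c "from h import *;st();c=snap('side')
cv2.imwrite('pics/s7.png',cv2.resize(c['image'][140:350,130:360,::-1],(657,600)))"
```

```text
t: 20.25
position: [0.459, -0.3301, 0.0411]
eef_rot: [0.0, 0.021, 1.0, -0.0]
contact_force: [0.1, 0.1, 5.1]
width: 0.153
grip_force: 62.9
t: 21.25
position: [0.4592, -0.3298, 0.1412]
eef_rot: [0.001, 0.02, 1.0, -0.0]
contact_force: [0.5, 0.4, -0.9]
width: 0.899
grip_force: 0.0
t: 22.25
position: [0.4588, -0.2401, 0.1907]
eef_rot: [-0.0, 0.021, 1.0, -0.0]
contact_force: [-0.3, 0.5, 1.0]
width: 0.901
grip_force: 0.0
t 24.25 q [-0.2   0.25  0.65  2.03 -0.19  0.93  2.08] p [ 0.4589 -0.2399  0.1908] yaw_x 177.6 zax [-0. -0. -1.] F [-1.4 -0.2  0.3] Tz [ 0.01 -0.02 -0.01] w 0.901 g 0.0
```

View pics/s7.png

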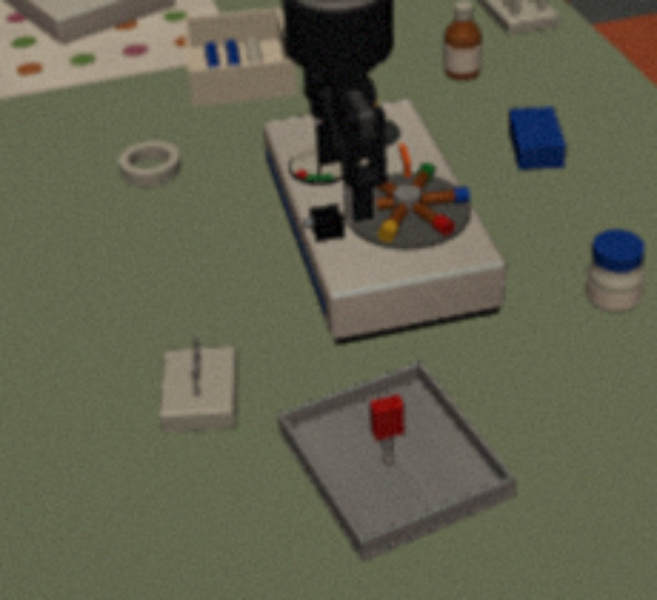

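The plug stands in the tray, the carousel has turned well past 1 rad (its orange tab is now at the far side), and the robot is clear.

```bash
python3 -c "from rig import manip;print(manip.hand_in())"
```

```text
the job is handed in; nothing more can be done
None
```

The job is handed in: the pointer read in the green after I let the key go, the carousel is turning, the plug stands in the nearer tray, and I saw nothing else disturbed; the verdict was not returned.

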